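# Open the flip-top and unscrew the captive cap of a bottle on the filling line

### The job

Make the round bottle standing in the white puck ready for filling: lift its grey flip-top cover and fold it right back, then unscrew the ribbed cap beneath (anticlockwise seen from above) until you feel it come up against its stop, leaving the cap there. Hold the cap firmly but feel for the stop, and do not wring the bottle round in its springy seat, not even when the cap meets its stop. Leave the jar, the beaker and the metal sleeve alone.

Things in the scene. Friction and masses are not known exactly. Their poses are not given: they have to be found in the camera images.
- puck: white plastic puck fixed to the line, 160 mm square foot 6 mm thick with a ring 116 mm across and 30 mm high. Origin: centre of its underside, on the bottle's axis; z up. Its -x axis points to the side where the cover's lip is (roughly towards the robot), its +x axis to the cover's hinge. The white bottle stands in it on a rubber seat that lets it twist a little about z.
- bottle (a joint): twist of the bottle in its rubber seat, rad, 0 at rest, anticlockwise from above positive. The seat is a spring of 1.5 N m per rad, so the torque needed to turn the cap (0.53 falling to 0.33 N m) twists the bottle by 0.35 falling to 0.22; it springs back when let go. Beyond 0.42 (0.63 N m) the bottle is being wrung round.
- shoulder (a point): centre of the bottle's flat top shoulder (60 mm across), 111 mm above the puck's underside, on the axis. Below it the shoulder widens to the 90 mm body at 98 mm; the neck above is 32 mm across. A hinge post 6 mm thick, 20 mm wide stands on the +x side, 31 to 37 mm from the axis, up to the hinge.
- tab (a joint): opening angle of the flip-top cover, rad: 0 closed (level over the cap), 1.57 upright, 3.0 folded right back at its end stop. The hinge is stiff (0.15 N m), so the cover stays where it is left. Its axis is the level line through tab_hinge along the puck's y. It starts between 0 and 0.12.
- tab_hinge (a point): centre of the cover's hinge axis, 34 mm from the bottle's axis on the puck's +x side, 157 mm above the puck's underside
- tab_disc (a point): centre of the upper face of the closed cover: a grey disc 50 mm across and 5 mm thick over the cap, 34 mm from the hinge; a 16 mm wide strip joins it to the lip. The cap under it can be grasped from above across any diameter once the cover is folded back; how slippery it is varies: about 35 N of squeeze holds it without slipping.
- tab_lip (a point): centre of the cover's grip lip, a block 16 mm wide (along the hinge axis), 12 mm long, 16 mm high at the cover's free end, 74 mm from the hinge; closed, it is 40 mm from the bottle's axis on the puck's -x side and 8 mm above the hinge's height. It turns with the cover. It can be pinched from above across its 16 mm width and carried round the hinge while it pivots between the fingers.
- cap_top (a point): centre of the top of the ribbed white cap (40 mm diameter, 28 mm tall) on the bottle's axis. Anticlockwise from above unscrews it: it needs 0.50 to 0.53 N m at first, easing to 0.33 N m near the stop. It rises 0.95 mm per rad; its top is 151.0 mm above the puck's underside when fully tight, 153.3 mm at the stop. Its yaw does not tell how far it is unscrewed.
- cap_foot (a point): on the axis at the foot of the fully tight cap, 12 mm above the shoulder; fixed to the bottle. The cap is captive: it turns 2.4 rad from fully tight to a hard stop. It starts 0 to 0.8 rad from tight, so 1.6 to 2.4 rad remain, and the stop must be felt: there the torque rises at once, by 0.015 N m per further 0.01 rad that the bottle is taken along.
- jar: bystander: closed white jar, 68 mm diameter, 75 mm tall, origin at its underside
- beaker: bystander: open white beaker, 72 mm across the rim, 85 mm tall, origin at its underside
- sleeve: bystander: aluminium sleeve, 60 mm diameter, 35 mm tall, origin at its underside
Not all that is in view belongs to the job. There is more than one size of the puck; the job needs the middle-sized.

How it is judged (in metres and radians):
On the way, in this order (a step that is already met when the one before it is completed fails the run):
1. the cover is folded right back while the cap is still screwed down (value of joint tab above 2.6 rad and z of cap_top in the frame of puck below 0.1521 m), for 0.2 s.
2. the cap is unscrewed up to its stop (z of cap_top in the frame of puck above 0.1529 m), for 0.2 s.
At the end, for the whole second after the job is handed in: The cover is folded back beyond 2.6 rad (149 degrees), the cap is unscrewed to within about 20 degrees (0.4 rad, 0.4 mm of rise) of its stop, the bottle has sprung back in its puck (within 0.05 rad) and the robot is clear (value of joint tab above 2.6 rad and z of cap_top in the frame of puck above 0.1529 m and not (value of joint bottle above 0.05 rad) and value of joint bottle above -0.05 rad); the robot touches nothing.
It fails at once if the bottle is wrung round in its puck by more than 0.42 rad (24 degrees, 0.63 N m) (value of joint bottle above 0.42 rad or value of joint bottle below -0.42 rad).
It fails at once if a bystander is moved by more than 20 mm (distance of any of jar, beaker, sleeve from where it was at the start of the episode above 0.02 m).
It also fails if it takes over 72 s, if anything falls off the work surface, if the arm or the gripper's body presses on something with over 40 N, if the wrist force passes 120 N, or if a joint passes its speed limit or range.

### The arm

A 7-joint arm with a two-finger parallel gripper is mounted at the origin on the work surface. World frame = base frame: x ahead of the robot, y to its left, z up, the work surface at z = 0. Lengths are in m, angles in degrees, forces in N, time in s.
With the tool pointing down it reaches from about 0.425 to 1.025 m from the base axis. Payload 3.6 kg.
Tool frame: the origin (TCP) lies midway between the tips of the shut fingers; the grasp point (between the pads) lies 19 mm behind it; x points along the fingers, y is the direction in which the jaws open and shut, and the axes are right-handed (so a half turn about x gives the same grasp; the last joint's range is limited). The gripper opens to 85 mm and grips with 20 to 120 N. Pads are 22 mm wide; open, the fingers measure 114 mm over their backs; the gripper's body (76 mm by 85 mm) begins 54 mm behind the grasp point. The pads swing forward as they close: fully open they stand 13 mm farther back than shut.
Start: joints at [-81.962, 33.873, 2.773, 92.16, -1.908, 54.013, -1.931], TCP at [0.168, 0.705, 0.231] pointing down, gripper open.
Joint ranges: [-153.93, 153.93], [-27.13, 128.08], [-72.61, 78.16], [10.71, 143.7], [-87.88, 267.88], [4.46, 118.87], [-176.78, 176.78]. Speed limits (degrees/s): [147.25, 147.25, 180, 180, 180, 180, 180].

### API

Orientations are given as [roll, pitch, yaw] about the fixed x, y, z axes, in that order (R = Rz(yaw) Ry(pitch) Rx(roll)).
In Python, from rig import robot, get_state, cams, spotter gives the robot as it stands. Calls block until the motion is done:
- robot.move_ptp(position, orientation): joint-space move of the TCP to a pose.
- robot.move_straight(position, frame=None, max_speed=0.15, threshold=None): straight line of the TCP; frame=None keeps the orientation; max_speed is the mean speed in m/s. With threshold (N) it stops when the force on the tool has changed by that much, and returns True; else False.
- robot.move_joints(angles): joint-space move.
- robot.open_jaws() and robot.grab(strength=None): open the fingers fully, or close them until they stop; strength is the grip in N (None keeps the last).
- robot.hold(seconds).
- robot.ik(position, orientation): joint angles nearest the present ones, or None.
- get_state(): the state.
- cams.get_image(name): name is "scene" or "top" or "wrist"; returns the picture (384x512x3 uint8, red, green, blue); there is no depth.
- cams.get_calibration(name): a dict with "fx", "fy", "cx", "cy" (pixels), "k1" (the pictures are not rectified: a ray, as slopes to the right and down, at radius r is drawn at 1 + k1 r^2 times it, then the intrinsics apply), "R" (3x3) and "t" (3): a world point X has camera coordinates R X + t. Camera axes: x right, y down, z forward; pixel columns grow to the right and rows downward; lengths in m; the calibration is good to about 2 mm. A picture is of the moment at which its call begins: read the wrist's pose just before it. get_calibration takes no time and is no camera call; for the wrist camera it gives the pose at the moment of the call.
A pose or a line that the arm cannot do raises robot.PlanningError and nothing moves.
- robot.finish_job(): hands the job in, once; it reports no verdict.
Trained networks look in the newest picture that a camera, given by its name, has taken for a name from the list of things; names that differ only in an ending like _2 or _b are one class to them, and where a whole thing is asked for, a point or a joint stands for the part that bears it (a point fixed in the world has none). Each returns a list of dicts, best first, with "score" (0 to 1); they miss things now and then, are a little off and sometimes report something else, mostly with a low value. They report only what shows in the picture. A call takes as long as a camera call. They do not tell look-alikes from the thing itself.
- spotter.boxes_of(camera, thing): "point" ([x, y, z] in m, in world coordinates, good to about 4 mm: the middle of the surface that is visible of it).
- spotter.landmark_of(camera, thing): "point" ([x, y, z] in m, in world coordinates, good to about 4 mm: a listed point, or the origin of a listed thing).
The state is a dict: "t": time; "q": joint angles; "dq": joint speeds; "tau": joint torques, N m; "tcp_pos": TCP position; "orientation": TCP orientation; "ft_force": force on the tool from outside, world axes, zero at the start; "torque": the same for the moment, N m; "finger_gap": finger opening in m.
Only numpy, scipy, OpenCV 4.12 (cv2) and the standard library are available. Lean on these libraries where they do the work, as an engineer would, in place of code of your own. Each camera call takes 0.05 s, during which the arm holds its last target.

## Working session

There is one attempt and no reset: what is moved stays moved. The work goes in short steps, each a Python script; the robot and the scene stay as the last script left them, time stands still between calls to the robot, and variables do not carry over. Pictures are saved under pics/ and viewed, and the job is handed in when it is done.

```bash
ls; mkdir -p pics; python3 - <<'E'
from rig import robot,get_state,cams,spotter
import cv2
for c in ["scene","top","wrist"]:
    im=cams.get_image(c); cv2.imwrite(f"pics/{c}0.png",im[:,:,::-1])
    for th in ["puck","tab_lip","tab_hinge","cap_top","tab_disc","shoulder"]:
        print(c,th,[(d["score"],[round(float(x),4) for x in d["point"]]) for d in spotter.landmark_of(c,th)])
for th in ["jar","beaker","sleeve"]:
    print(th,[(d["score"],[round(float(x),4) for x in d["point"]]) for d in spotter.landmark_of("top",th)])
s=get_state();print(s)
E
```

```text
pics
scene puck [(0.86, [0.623, -0.0841, 0.002]), (0.79, [0.5186, 0.5403, 0.0004]), (0.7, [0.5151, 0.1305, 0.0])]
scene tab_lip [(0.83, [0.4642, 0.5604, 0.2395]), (0.52, [0.5915, -0.0827, 0.1192]), (0.51, [0.4763, 0.1335, 0.1742])]
scene tab_hinge [(0.73, [0.648, -0.0812, 0.1136]), (0.72, [0.5516, 0.1256, 0.1569]), (0.63, [0.5634, 0.5346, 0.2265])]
scene cap_top [(0.69, [0.5213, 0.5393, 0.2179]), (0.43, [0.5161, 0.1315, 0.1537])]
scene tab_disc [(0.71, [0.6216, -0.0793, 0.1185]), (0.7, [0.517, 0.5462, 0.2336]), (0.58, [0.5175, 0.1253, 0.1657])]
scene shoulder [(0.86, [0.6198, -0.0823, 0.0769]), (0.83, [0.5172, 0.1293, 0.1134]), (0.56, [0.5198, 0.5465, 0.1592])]
top puck [(0.96, [0.5211, 0.5487, 0.0052]), (0.82, [0.5187, 0.1316, 0.0014]), (0.62, [0.6226, -0.0838, 0.0036])]
top tab_lip [(0.66, [0.5943, -0.0817, 0.122]), (0.65, [0.4639, 0.5559, 0.2403]), (0.61, [0.482, 0.1344, 0.1712])]
top tab_hinge [(0.63, [0.5488, 0.1264, 0.159]), (0.61, [0.6502, -0.0847, 0.1162]), (0.58, [0.5616, 0.5307, 0.2218])]
top cap_top [(0.44, [0.5166, 0.5444, 0.2189])]
top tab_disc [(0.8, [0.5226, 0.1253, 0.
[... 341 characters left out ...]

sleeve [(0.58, [0.4964, 0.2923, 0.004])]
{'t': 1.2, 'q': array([-81.960402  ,  33.87536752,   2.77207313,  92.15906117,
        -1.90835198,  54.01294501,  -1.93163593]), 'dq': array([ 0.04037658, -0.01330838, -0.00456025,  0.08556515, -0.0547222 ,
       -0.12458533,  0.0559361 ]), 'tau': array([ 4.81984971e-04, -5.48639274e+01,  1.54614754e+00, -1.98527259e+01,
        9.33556119e-03,  1.46296003e-03,  3.67505109e-06]), 'tcp_pos': array([0.16796324, 0.70528715, 0.23128336]), 'orientation': array([-58.4948409 ,  89.99861188, -71.88980874]), 'ft_force': array([ 0.79114902, -0.10713981, -0.26353833]), 'torque': array([-0.03514142,  0.06081481, -0.03984667]), 'finger_gap': 0.0856222111737446}
```

```bash
python3 - <<'E'
import cv2,numpy as np
a=cv2.imread("pics/scene0.png");b=cv2.imread("pics/top0.png")
v=np.hstack([a,b]);cv2.imwrite("pics/both0.png",cv2.resize(v,(800,300),interpolation=cv2.INTER_AREA))
E
cat > h.py <<'E'
from rig import robot,get_state,cams,spotter
import cv2,numpy as np
def proj(c,X,cal=None):
    k=cal or cams.get_calibration(c)
    p=np.array(k["R"])@np.array(X)+np.array(k["t"]); s=p[:2]/p[2]
    s=s*(1+k["k1"]*(s@s)); return np.array([k["fx"]*s[0]+k["cx"],k["fy"]*s[1]+k["cy"]])
def shot(c,name,centre=None,half=90):
    im=cams.get_image(c)[:,:,::-1].copy()
    if centre is not None:
        x,y=[int(v) for v in centre]; im=im[max(0,y-half):y+half,max(0,x-half):x+half]
        f=min(800/im.shape[1],600/im.shape[0]); im=cv2.resize(im,None,fx=f,fy=f,interpolation=cv2.INTER_CUBIC)
    cv2.imwrite(f"pics/{name}.png",im)
E
python3 - <<'E'
from h import *
for c in ["scene","top"]:
    for X in ([.518,.130,.157],[.519,.545,.23],[.622,-.083,.116]): print(c,proj(c,X))
    p=proj(c,[.518,.130,.12]); shot(c,c+"_crop1",p,80)
E
```

```text
scene [259.41687579 171.16244943]
scene [405.82731757 143.33701648]
scene [186.93077093 216.1466415 ]
top [250.05778625 208.94317399]
top [ 71.71077189 205.73690826]
top [331.16766905 170.51512995]
```

View pics/both0.png

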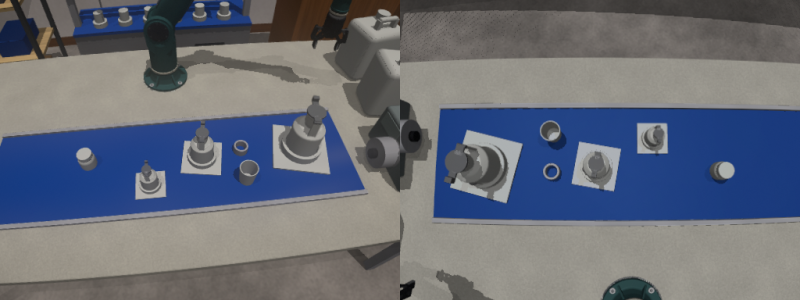

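View pics/top_crop1.png

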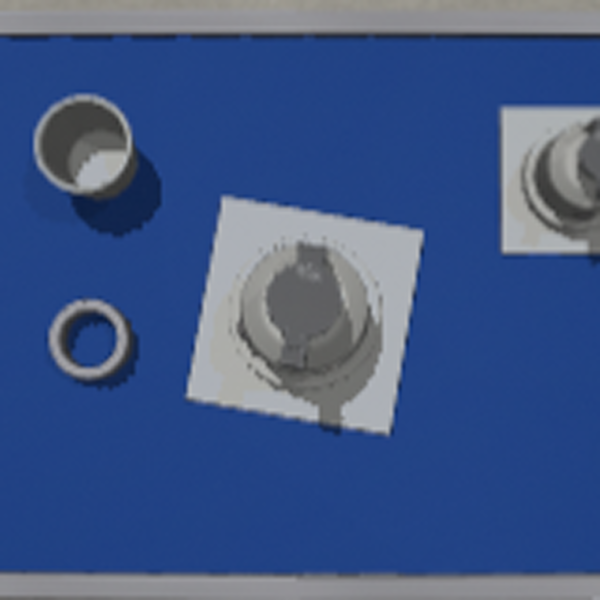

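View pics/scene_crop1.png

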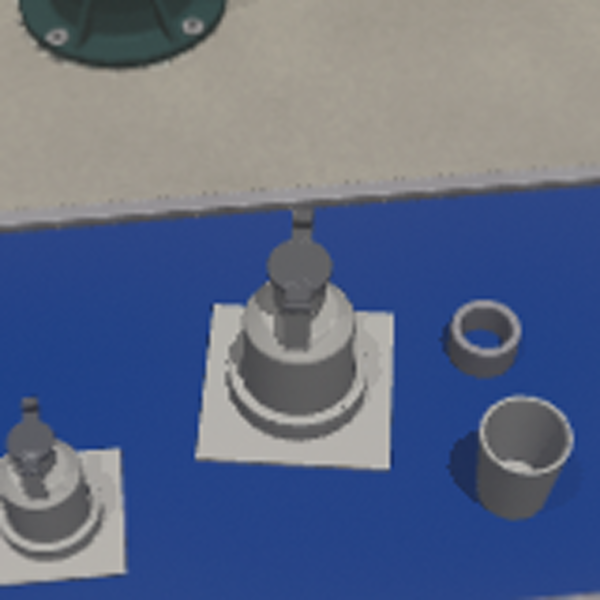

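Three candidates for the puck/bottle: small (scene 187,216; hinge ≈116 mm), middle (scene 259,171; hinge ≈157 mm) and large (scene 406,143; hinge ≈224 mm). The middle one matches the given heights, and the crop shows its 160 mm foot, ring and grey cover. The lip is near the robot, at top crop (290,355). Next I'll fit the puck pose and take a closer look with the wrist camera.

```bash
cat >> h.py <<'E'
from scipy.spatial.transform import Rotation as Rn
from scipy.optimize import least_squares
def Rt(yaw=0,tilt=0):
    pass
E
python3 - <<'E'
from h import *
p=proj("top",[.518,.130,.12]).astype(int)
cs=np.array([(222,197),(424,231),(391,435),(187,398)])/3.75+p-80-0.37
def f(v,order):
    c,s=np.cos(v[2]),np.sin(v[2]);r=[]
    for (a,b),q in zip(order,cs):
        r+=list(proj("top",[v[0]+c*a-s*b,v[1]+s*a+c*b,.006])-q)
    return r
o=[(.08,.08),(.08,-.08),(-.08,-.08),(-.08,.08)]
r=least_squares(f,[.518,.13,-.1],args=(o,),x_scale=[.01,.01,.1]);print(r.x,np.degrees(r.x[2]),r.fun.round(2))
k=cams.get_calibration("wrist");s=get_state()
R=Rn.from_euler("xyz",s["orientation"],degrees=True).as_matrix()
C=-np.array(k["R"]).T@np.array(k["t"]);print("cam in tool",R.T@(C-s["tcp_pos"]),"axes in tool",(R.T@np.array(k["R"]).T).round(3).tolist(), k["fx"])
print("tool y world",R[:,1],"z",R[:,2])
E
```

```text
[ 0.51781393  0.12820451 -0.16850026] -9.65435380825716 [ 0.11 -0.2   0.15 -0.14  0.06 -0.04 -0.32  0.37]
cam in tool [-0.14332445 -0.00032729 -0.08276781] axes in tool [[0.001, -0.321, 0.947], [1.0, 0.001, -0.001], [-0.001, 0.947, 0.321]] 292.2953510955281
tool y world [ 2.31658843e-01  9.72797090e-01 -4.36928627e-05] z [ 9.72797091e-01 -2.31658842e-01  2.86819335e-05]
```

```bash
cat >> h.py <<'E'
P=np.array([.5178,.1282,0.]); YAW=np.radians(-9.65)
def W(v,z=None):
    c,s=np.cos(YAW),np.sin(YAW); return P+np.array([c*v[0]-s*v[1],s*v[0]+c*v[1],v[2]])
def ori(yaw_deg=0):
    """tool down, tool z along puck +x turned by yaw"""
    a=YAW+np.radians(yaw_deg); c,s=np.cos(a),np.sin(a)
    R=np.array([[0,-s,c],[0,c,s],[-1,0,0]])
    import warnings
    with warnings.catch_warnings():
        warnings.simplefilter("ignore"); return Rn.from_matrix(R).as_euler("xyz",degrees=True)
def wr():
    s=get_state(); return s["t"],s["ft_force"].round(2),s["torque"].round(3),round(float(s["finger_gap"]),4)
E
python3 - <<'E'
from h import *
p=get_state()["tcp_pos"]
robot.move_straight([p[0],p[1]-.05,.42],max_speed=.3)
robot.move_ptp(list(W([-.01,0,.30])),list(ori(0)))
s=get_state();print(s["t"],s["q"].round(1),s["tcp_pos"].round(4),(W([-.01,0,.30])).round(4))
cal=cams.get_calibration("wrist")
shot("wrist","w1")
for th in ["puck","tab_lip","tab_hinge","tab_disc","shoulder","cap_top"]:
    print(th,[(d["score"],[round(float(x),4) for x in d["point"]]) for d in spotter.landmark_of("wrist",th)])
for n,X in dict(lip=[-.040,0,.165],hinge=[.034,0,.157],disc=[0,0,.16],sh=[0,0,.111]).items(): print(n,W(X).round(4),proj("wrist",W(X),cal).round(1))
print([proj("wrist",W([a,b,.006]),cal).round(1).tolist() for a in(-.08,.08) for b in (-.08,.08)])
E
```

```text
4.375 [-41.   15.9  27.  114.5  -9.2  51.6  71.3] [0.5081 0.1312 0.3001] [0.5079 0.1299 0.3   ]
puck [(0.88, [0.5226, 0.1306, -0.0055]), (0.61, [0.6205, -0.085, 0.0052])]
tab_lip [(0.9, [0.4789, 0.1341, 0.1681]), (0.55, [0.5952, -0.0809, 0.122])]
tab_hinge [(0.97, [0.5581, 0.1228, 0.1553]), (0.9, [0.649, -0.0835, 0.1139])]
tab_disc [(0.89, [0.5195, 0.1277, 0.1644])]
shoulder [(0.87, [0.6241, -0.0848, 0.0817]), (0.63, [0.5133, 0.1268, 0.109])]
cap_top [(0.61, [0.6228, -0.083, 0.1089])]
lip [0.4784 0.1349 0.165 ] [254.3 152.3]
hinge [0.5513 0.1225 0.157 ] [254.1 219.7]
disc [0.5178 0.1282 0.16  ] [254.2 190.3]
sh [0.5178 0.1282 0.111 ] [254.3 177.3]
[[198.6, 103.2], [310.7, 103.6], [204.6, 207.6], [304.2, 207.9]]
```

View pics/w1.png

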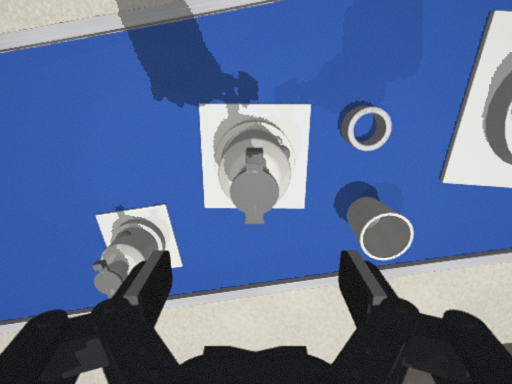

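Puck corners predicted at (199,103), (311,104), (205,208), (304,208) agree with the picture to about 1 px. The lip shows at (255,153) against a predicted (254,152). Now I'll pinch the lip.

```bash
python3 - <<'E'
from h import *
print(robot.move_straight(list(W([-.040,0,.21])),max_speed=.15))
print(robot.move_straight(list(W([-.0395,0,.1575])),max_speed=.08,threshold=8), get_state()["tcp_pos"].round(4),wr())
robot.grab(25); print(wr())
s=get_state();print(s["tcp_pos"].round(4),s["q"].round(1))
shot("wrist","w2")
shot("scene","s2",proj("scene",W([0,0,.15])),60)
E
```

```text
False
False [0.4792 0.1348 0.1577] (6.3167, array([ 0.59, -0.42, -0.29]), array([-0.043, -0.008, -0.018]), 0.0854)
(6.95, array([-0.46,  0.69,  1.69]), array([ 0.219,  0.063, -0.021]), 0.0156)
[0.4789 0.1351 0.1576] [-37.   25.5  21.2 125.4 -17.3  31.8  77.4]
```

View pics/w2.png

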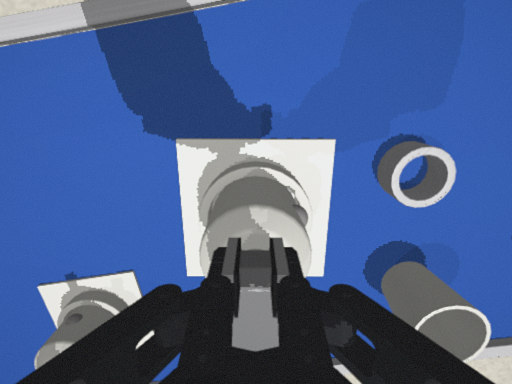

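View pics/s2.png

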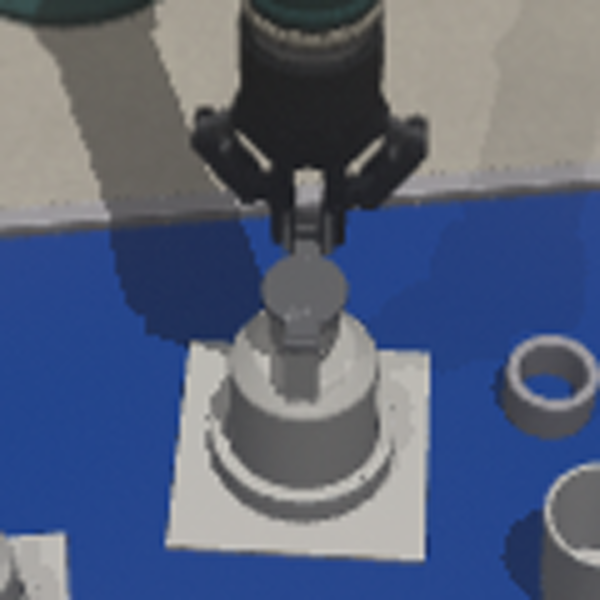

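```bash
python3 - <<'E'
from h import *
def lip(th): return np.array([.034-.074*np.cos(th)+.008*np.sin(th),0,.157+.074*np.sin(th)+.008*np.cos(th)])
off=np.array([0,0,-.0118])
for th in np.arange(.25,2.95,.15).tolist()+[2.93]:
    robot.move_straight(list(W(lip(th)+off)),max_speed=.06)
    t,f,m,g=wr(); print(round(th,2),t,f,m,g)
    if np.linalg.norm(f)>30: print("STOP");break
shot("wrist","w3");shot("scene","s3",proj("scene",W([.03,0,.15])),60)
E
```

```text
0.25 7.4417 [ 1.03  1.86 -0.88] [0.317 0.024 0.025] 0.0151
0.4 7.775 [ 0.87  2.47 -0.81] [ 0.43  -0.154  0.011] 0.0156
0.55 8.1083 [ 1.65  2.84 -2.48] [ 0.543 -0.028  0.046] 0.0154
0.7 8.4417 [ 0.46  2.52 -1.37] [0.761 0.233 0.032] 0.0152
0.85 8.775 [-1.83  3.73 -0.12] [0.933 0.589 0.021] 0.0155
1.0 9.1083 [-1.91  4.56 -0.3 ] [0.917 0.729 0.033] 0.0152
1.15 9.4417 [-3.06  4.36 -0.59] [ 1.003  0.751 -0.028] 0.0156
1.3 9.775 [-1.72  3.93 -0.83] [ 0.953  0.79  -0.077] 0.0154
1.45 10.1083 [-2.85  4.53  0.27] [ 0.877  0.827 -0.079] 0.0154
1.6 10.4417 [-1.53  1.8   1.05] [ 0.652  0.554 -0.08 ] 0.0153
1.75 10.775 [0.07 1.82 1.88] [ 0.345  0.246 -0.097] 0.0154
1.9 11.1083 [1.41 0.68 2.22] [ 0.203  0.054 -0.027] 0.0158
2.05 11.4417 [2.59 1.56 4.24] [ 0.064 -0.211 -0.037] 0.0155
2.2 11.775 [2.49 0.89 5.33] [ 0.04  -0.469 -0.058] 0.0154
2.35 12.1083 [3.88 0.13 5.25] [-0.005 -0.644  0.009] 0.0153
2.5 12.4417 [ 5.08 -0.78  4.88] [-0.077 -0.88  -0.036] 0.015
2.65 12.775 [ 5.59 -1.08  4.63] [-0.131 -1.002 -0.002] 0.0153
2.8 13.1083 [ 7.75 -0.37  3.43] [-0.054 -1.169 -0.049] 0.0153
2.95 13.4417 [ 7.51 -0.33  3.06] [-0.11  -1.354 -0.07 ] 0.0149
2.93 13.6917 [ 7.82 -1.02  3.86] [-0.13  -1.44  -0.059] 0.0152
```

View pics/s3.png

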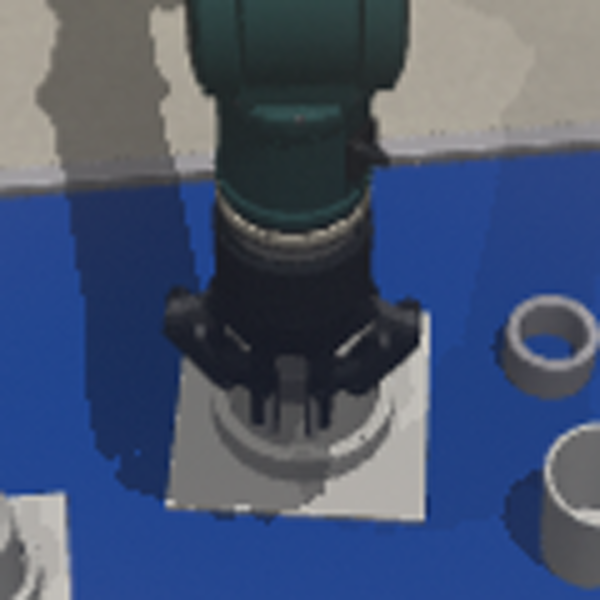

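The cover has been carried round and the lip is still in the fingers. I'll release, back off, check it, and work out the joint-7 room for the cap strokes.

```bash
python3 - <<'E'
from h import *
robot.open_jaws(); print(wr())
p=get_state()["tcp_pos"]
robot.move_straight([p[0],p[1],.23],max_speed=.2)
robot.move_straight(list(W([-.02,0,.27])),max_speed=.2)
cal=cams.get_calibration("wrist");print("cap",[proj("wrist",W([0,0,z]),cal).round(1).tolist() for z in(.151,.153)])
shot("wrist","w4");shot("scene","s4",proj("scene",W([.03,0,.15])),60)
for th in ["tab_lip","tab_hinge","cap_top","shoulder"]:
    print(th,[(d["score"],[round(float(x),4) for x in d["point"]]) for d in spotter.landmark_of("wrist",th)])
print(W([0,0,.151]),get_state()["q"].round(1),wr())
for y in (-135,-90,-45,0,45,90,135):
    q=robot.ik(list(W([0,0,.13])),list(ori(y))); print(y,None if q is None else np.round(q,1))
E
```

```text
(14.475, array([-0.7 ,  0.51,  0.88]), array([0.02 , 0.008, 0.011]), 0.0853)
cap [[255.5, 206.1], [255.5, 206.9]]
tab_lip [(0.91, [0.5953, -0.0798, 0.1231]), (0.82, [0.6202, 0.1075, 0.1741])]
tab_hinge [(0.95, [0.5563, 0.1203, 0.1593])]
cap_top [(0.74, [0.52, 0.1271, 0.1511]), (0.71, [0.6277, -0.0804, 0.11])]
shoulder [(0.92, [0.6226, -0.0829, 0.0805]), (0.59, [0.5136, 0.1287, 0.1086])]
[0.5178 0.1282 0.151 ] [-40.5  17.3  26.1 117.5 -10.2  47.3  71.8] (16.125, array([-0.37,  0.5 , -0.43]), array([-0.005, -0.008, -0.004]), 0.0855)
-135 [-52.3  38.3  48.9 122.7 -46.7  39.9 -25.8]
-90 [-45.8  34.2  38.1 122.5 -37.1  35.2   9.2]
-45 [-38.8  31.5  27.5 122.2 -27.   32.2  43.9]
0 [-33.7  30.2  20.3 122.  -19.9  30.9  81.7]
45 [-27.9  29.3  12.3 121.8 -12.   30.  118.7]
90 [-20.3  28.8   2.  121.4  -2.   29.8 153.5]
135 [ 17.4  37.7 -50.9 119.8  43.8  43.3 153.5]
```

View pics/w4.png

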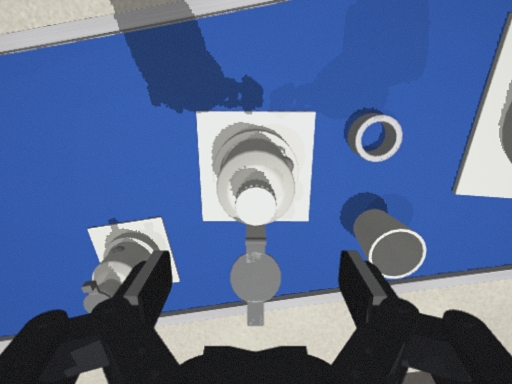

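View pics/s4.png

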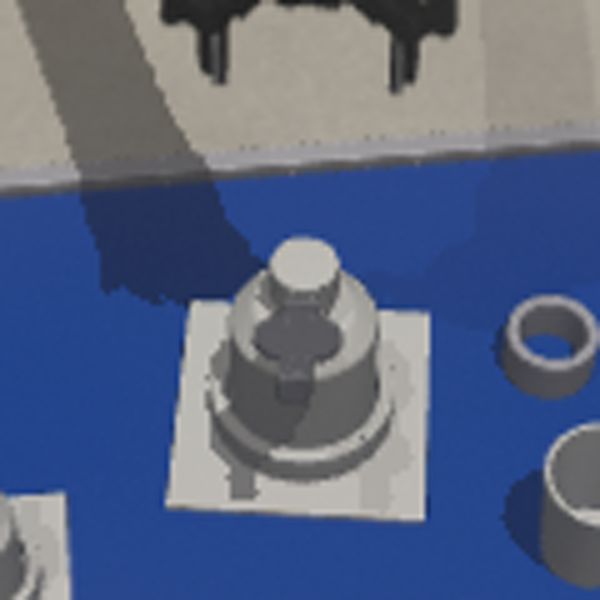

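Wrist view: the cover is folded back (disc at (255,277), lip at (255,315)) and the cap is free at (256,205), where I predicted (255.5,206). I'll check the cover angle numerically, then grasp the cap with the jaws 45° off the hinge line, so the fingers miss the hinge post.

```bash
python3 - <<'E'
from h import *
cw=cams.get_calibration("wrist"); cs=cams.get_calibration("scene")
c0=proj("scene",W([.03,0,.15])).astype(int)
for th in (2.6,2.7,2.8,2.9,3.0):
    d=lambda r,n: W([.034-r*np.cos(th)+n*np.sin(th),0,.157+r*np.sin(th)+n*np.cos(th)])
    print(th,"wrist disc,lipend",proj("wrist",d(.034,0),cw).round(1),proj("wrist",d(.08,0),cw).round(1),"scenecrop disc,lipend",((proj("scene",d(.034,0))-c0+60)*5).round(0),((proj("scene",d(.08,0))-c0+60)*5).round(0))
robot.move_ptp(list(W([0,0,.20])),list(ori(-45)))
print(get_state()["q"].round(1),wr())
robot.move_straight(list(W([0,0,.122])),max_speed=.1,threshold=10)
robot.hold(.2);print(get_state()["tcp_pos"].round(4),W([0,0,.122]),wr())
robot.grab(50);robot.hold(.3);print(get_state()["tcp_pos"].round(4),wr())
shot("wrist","w5")
E
```

```text
2.6 wrist disc,lipend [255.8 277.2] [255.8 329.5] scenecrop disc,lipend [298. 326.] [294. 359.]
2.7 wrist disc,lipend [255.8 276.8] [255.8 327. ] scenecrop disc,lipend [298. 331.] [293. 373.]
2.8 wrist disc,lipend [255.8 276. ] [255.8 323.8] scenecrop disc,lipend [297. 337.] [293. 385.]
2.9 wrist disc,lipend [255.8 274.9] [255.8 319.9] scenecrop disc,lipend [297. 342.] [293. 397.]
3.0 wrist disc,lipend [255.8 273.5] [255.8 315.5] scenecrop disc,lipend [297. 346.] [292. 408.]
[-43.2  25.7  32.9 119.5 -21.3  40.5  39. ] (16.7333, array([-0.1 ,  0.25,  0.18]), array([-0.007, -0.011, -0.006]), 0.0856)
[0.5182 0.1283 0.1226] [0.5178 0.1282 0.122 ] (17.8667, array([-0.57,  0.34, -0.43]), array([ 0.049, -0.007,  0.023]), 0.0852)
[0.5182 0.1285 0.1223] (18.6583, array([-0.42,  1.06,  4.91]), array([0.218, 0.023, 0.035]), 0.0386)
```

View pics/w5.png

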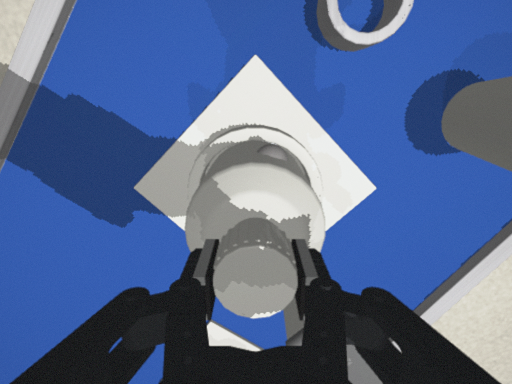

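The cover is at about 2.85–2.9 rad and the cap is gripped centrally (gap 38.6 mm, forces small). Now the first stroke, with the torque monitored at every step.

```bash
cat >> h.py <<'E'
def Mz(n=3):
    v=[]
    for i in range(n):
        v.append(get_state()["torque"][2])
        if i<n-1: robot.hold(.02)
    return -float(np.mean(v))
def tooly():
    R=Rn.from_euler("xyz",get_state()["orientation"],degrees=True).as_matrix()
    return np.arctan2(-R[0,1],R[1,1])-YAW   # yaw of tool relative to puck, rad
def stroke(end_deg,step=2.0,c0=0.,z0=.122,tare=0.,net_end=None):
    """turn anticlockwise; c0 = cap turn so far"""
    y0=tooly(); cmd=np.degrees(y0); z=z0; pk=0; runmin=9; last=None
    log=[]
    while cmd<end_deg:
        cmd+=step
        q=robot.ik(list(W([0,0,z])),list(ori(cmd)))
        assert q is not None and np.abs(np.array(q)-get_state()["q"]).max()<12,(cmd,q)
        robot.move_joints(list(q)); M=Mz()-tare; y=tooly()
        tw=M/1.5; turn=y-y0-tw; z=z0+.00095*max(0,turn)
        s=get_state(); f=s["ft_force"]
        log.append((y,M,turn))
        print(f"{s['t']:.2f} cmd {cmd:.1f} yaw {np.degrees(y):.1f} M {M:.3f} turn {turn:.3f} f {f.round(1)} g {s['finger_gap']:.4f}")
        if M>.59: print("TORQUE LIMIT");return "limit",turn,z
        if turn>.12:
            runmin=min(runmin,np.mean([l[1] for l in log[-3:]]))
            if M>runmin+.07 and log[-2][1]>runmin+.035: print("RISE: stop felt");return "stop",turn,z
        if net_end is not None and np.degrees(y-tw)>net_end: return "end",turn,z
    return "end",turn,z
E
python3 - <<'E'
from h import *
tare=Mz(5);print("tare",tare,np.degrees(tooly()))
print(stroke(-37,c0=0,tare=tare))
E
```

```text
tare 0.012073290696130655 -44.99617183566764
19.06 cmd -43.0 yaw -43.0 M 0.046 turn 0.004 f [0.2 1.1 5.4] g 0.0389
19.34 cmd -41.0 yaw -41.0 M 0.089 turn 0.010 f [-0.2  1.3  6.1] g 0.0384
19.62 cmd -39.0 yaw -39.1 M 0.142 turn 0.009 f [-0.1  1.7  5.5] g 0.0387
19.91 cmd -37.0 yaw -37.1 M 0.175 turn 0.021 f [-0.1  1.3  5.9] g 0.0389
('end', np.float64(0.021394145722902658), np.float64(0.12202032443843676))
```

```bash
sed -i 's/tare=0.,net_end=None):/tare=0.,net_end=None,y0=None):/; s/    y0=tooly(); cmd=np.degrees(y0)/    y0=tooly() if y0 is None else y0; cmd=np.degrees(tooly())/' h.py
python3 - <<'E'
from h import *
print(stroke(62,step=2.5,tare=.01,y0=np.radians(-45),net_end=44))
E
```

```text
20.19 cmd -34.6 yaw -34.7 M 0.265 turn 0.004 f [-0.4  1.   5.6] g 0.0387
20.48 cmd -32.1 yaw -32.2 M 0.328 turn 0.005 f [ 0.  -0.5  4.4] g 0.0386
20.76 cmd -29.6 yaw -29.7 M 0.349 turn 0.034 f [-0.3  2.   5.7] g 0.0389
21.04 cmd -27.1 yaw -27.2 M 0.441 turn 0.016 f [-0.5  2.5  6.6] g 0.0387
21.32 cmd -24.6 yaw -24.7 M 0.467 turn 0.042 f [0.3 1.9 5.5] g 0.0385
21.61 cmd -22.1 yaw -22.3 M 0.497 turn 0.066 f [0.5 2.  5.6] g 0.0386
21.89 cmd -19.6 yaw -19.8 M 0.514 turn 0.098 f [0.2 1.5 6.5] g 0.0392
22.18 cmd -17.1 yaw -17.3 M 0.523 turn 0.135 f [0.9 1.1 5.8] g 0.0388
22.46 cmd -14.6 yaw -14.8 M 0.494 turn 0.198 f [0.4 2.2 6.3] g 0.0384
22.74 cmd -12.1 yaw -12.3 M 0.519 turn 0.226 f [-0.6  1.7  4.8] g 0.0388
23.02 cmd -9.6 yaw -9.7 M 0.526 turn 0.264 f [-0.6  2.2  5.7] g 0.0384
23.31 cmd -7.1 yaw -7.3 M 0.518 turn 0.313 f [-0.4  1.6  5.9] g 0.0388
23.59 cmd -4.6 yaw -4.7 M 0.517 turn 0.358 f [-0.   2.5  6.1] g 0.0388
23.88 cmd -2.1 yaw -2.2 M 0.500 turn 0.413 f [0.2 2.2 6.5] g 0.0387
24.16 cmd 0.4 yaw 0.3 M 0.489 turn 0.464 f [0.3 2.1 6.7] g 0.0391
24.44 cmd 2.9 yaw 2.8 M 0.470 turn 0.5
[... 1017 characters left out ...]
 cmd 40.4 yaw 40.3 M 0.489 turn 1.163 f [-1.   1.8  5.5] g 0.0386
28.98 cmd 42.9 yaw 42.8 M 0.445 turn 1.236 f [-0.2  2.2  7.1] g 0.0385
29.26 cmd 45.4 yaw 45.3 M 0.436 turn 1.285 f [-0.8  0.9  6. ] g 0.0388
29.54 cmd 47.9 yaw 47.8 M 0.418 turn 1.341 f [-0.3  2.1  6.2] g 0.0389
29.82 cmd 50.4 yaw 50.3 M 0.447 turn 1.365 f [-0.2  1.8  5.7] g 0.0387
30.11 cmd 52.9 yaw 52.8 M 0.405 turn 1.437 f [-0.   2.3  6.3] g 0.0387
30.39 cmd 55.4 yaw 55.3 M 0.433 turn 1.462 f [0.  2.6 5.5] g 0.0383
30.68 cmd 57.9 yaw 57.8 M 0.426 turn 1.510 f [0.1 1.  6.4] g 0.0385
30.96 cmd 60.4 yaw 60.3 M 0.417 turn 1.560 f [-0.4  1.6  6.2] g 0.0388
('end', np.float64(1.5600588192637685), np.float64(0.12348205587830058))
```

```bash
python3 - <<'E'
from h import *
z=.12348
for y in (54,48,44):
    q=robot.ik(list(W([0,0,z])),list(ori(y))); robot.move_joints(list(q)); print(y,Mz(4))
robot.open_jaws();print(wr())
robot.move_straight(list(W([0,0,.175])),max_speed=.15)
robot.move_ptp(list(W([0,0,.175])),list(ori(-45)))
robot.move_straight(list(W([0,0,z])),max_speed=.1,threshold=10)
robot.hold(.2); print("free",Mz(5),wr())
robot.grab(50);robot.hold(.2);print("gripped",Mz(5),wr(),get_state()["tcp_pos"].round(4),get_state()["q"].round(1))
E
```

```text
54 0.2604406811978432
48 0.10501436354309125
44 0.014701075868909813
(32.3833, array([ 0.15, -0.56,  0.35]), array([ 0.012,  0.02 , -0.017]), 0.0853)
free 0.005123164564599862 (34.9333, array([-0.12,  0.07,  0.84]), array([-0.028, -0.048, -0.004]), 0.0854)
gripped 0.004648517609735286 (35.6917, array([0.05, 1.97, 5.98]), array([0.227, 0.065, 0.006]), 0.0384) [0.5182 0.1285 0.1238] [-35.7  31.3  23.2 122.3 -23.7  30.6  40.5]
```

```bash
sed -i 's/if M>.59: /if M>MLIM or (len(log)>1 and log[-1][1]>.475 and log[-2][1]>.46 and MLIM<.55): /; s/^def stroke/MLIM=.52\ndef stroke/' h.py
python3 - <<'E'
from h import *
print(stroke(62,step=2.5,z0=.12348,tare=.005,y0=np.radians(-45),net_end=46))
E
```

```text
35.98 cmd -42.5 yaw -42.5 M 0.042 turn 0.016 f [-0.2  1.   5.3] g 0.0387
36.26 cmd -40.0 yaw -40.1 M 0.119 turn 0.007 f [-0.3  2.1  5.4] g 0.0389
36.54 cmd -37.5 yaw -37.6 M 0.203 turn -0.006 f [-0.4  1.6  5.8] g 0.0392
36.83 cmd -35.0 yaw -35.1 M 0.226 turn 0.022 f [0.6 1.6 6. ] g 0.0387
37.11 cmd -32.5 yaw -32.6 M 0.304 turn 0.014 f [-0.4  2.   4.9] g 0.0387
37.39 cmd -30.0 yaw -30.1 M 0.341 turn 0.032 f [-0.7  1.7  5.2] g 0.0392
37.67 cmd -27.5 yaw -27.7 M 0.341 turn 0.075 f [-0.2  1.2  5.9] g 0.0387
37.96 cmd -25.0 yaw -25.2 M 0.378 turn 0.094 f [0.4 2.  4.9] g 0.0384
38.24 cmd -22.5 yaw -22.7 M 0.432 turn 0.102 f [0.3 1.1 6. ] g 0.0385
38.52 cmd -20.0 yaw -20.2 M 0.405 turn 0.164 f [0.4 1.1 5.5] g 0.0390
38.81 cmd -17.5 yaw -17.7 M 0.375 turn 0.227 f [-0.1  0.9  6.2] g 0.0387
39.09 cmd -15.0 yaw -15.2 M 0.381 turn 0.267 f [-0.5  1.3  6.1] g 0.0388
39.38 cmd -12.5 yaw -12.7 M 0.371 turn 0.317 f [-1.   1.1  5.1] g 0.0387
39.66 cmd -10.0 yaw -10.2 M 0.362 turn 0.367 f [-0.3  1.3  6.1] g 0.0389
39.94 cmd -7.5 yaw -7.7 M 0.369 turn 0.406 f [0.2 1.7 5.6] g 0.0388
40.23 cmd -5.0 yaw -5.1 M 0.357 turn 0.457 f [0.1 1.8 5.2] g 0.0386
40.51 cmd -2.5 yaw -2.6 M 0.328 turn 0.521 f [-0.8  1.8  5.2] g 0.0390
40.79 cmd 0.0 yaw -0.1 M 0.363 turn 0.541 f [0.9 0.5 4.9] g 0.0389
41.08 cmd 2.5 yaw 2.4 M 0.357 turn 0.589 f [-0.1  2.2  6.2] g 0.0389
41.36 cmd 5.0 yaw 4.9 M 0.333 turn 0.648 f [0.4 1.2 4.9] g 0.0387
41.64 cmd 7.5 yaw 7.3 M 0.386 turn 0.656 f [0.2 2.6 5.4] g 0.0388
41.92 cmd 10.0 yaw 9.8 M 0.457 turn 0.652 f [0.2 1.3 5.3] g 0.0387
RISE: stop felt
('stop', np.float64(0.6517472078178281), np.float64(0.12409915984742695))
```

The stop is felt: cap turn stays constant at 0.652 while torque rises 0.333→0.457 N m, at the seat's spring rate. Now unload, release, retreat and check.

```bash
python3 - <<'E'
from h import *
z=.1241
for y in (4,-3,-7.4):
    q=robot.ik(list(W([0,0,z])),list(ori(y))); robot.move_joints(list(q)); print(y,Mz(4))
robot.open_jaws();print(wr())
robot.move_straight(list(W([0,0,.2])),max_speed=.15)
robot.move_straight(list(W([-.02,0,.27])),list(ori(0)),max_speed=.15)
robot.hold(.5)
c=cams.get_calibration("wrist")
shot("wrist","w6");shot("scene","s6",proj("scene",W([.03,0,.15])),60)
for cam in("wrist","scene"):
  for th in ["tab_lip","cap_top","tab_hinge"]:
    print(cam,th,[(d["score"],[round(float(x),4) for x in d["point"]]) for d in spotter.landmark_of(cam,th)])
for th in ["jar","beaker","sleeve"]:
    cams.get_image("top") if th=="jar" else 0
    print(th,[(d["score"],[round(float(x),4) for x in d["point"]]) for d in spotter.landmark_of("top",th)])
print(wr())
E
```

```text
4 0.3179116205247086
-3 0.15170301290958343
-7.4 0.030631542477502945
(43.35, array([-0.11, -0.38, -0.39]), array([-0.072, -0.025,  0.057]), 0.0851)
wrist tab_lip [(0.89, [0.6177, 0.1097, 0.1747]), (0.71, [0.5979, -0.0786, 0.1189])]
wrist cap_top [(0.92, [0.52, 0.1259, 0.1543]), (0.79, [0.6238, -0.0848, 0.1092])]
wrist tab_hinge [(0.89, [0.5536, 0.1235, 0.1581])]
scene tab_lip [(0.91, [0.4629, 0.559, 0.2398]), (0.58, [0.619, 0.1092, 0.1797]), (0.42, [0.5938, -0.081, 0.1167])]
scene cap_top [(0.58, [0.5188, 0.5424, 0.2182]), (0.51, [0.5162, 0.1279, 0.1565])]
scene tab_hinge [(0.83, [0.5667, 0.5342, 0.2243]), (0.79, [0.6487, -0.0792, 0.115]), (0.7, [0.5509, 0.1266, 0.1558])]
jar [(0.82, [0.4996, -0.3304, -0.0004])]
beaker [(0.87, [0.6374, 0.2939, -0.0022])]
sleeve [(0.79, [0.4987, 0.2897, 0.004])]
(45.7417, array([ 1.13,  0.48, -0.12]), array([ 0.025, -0.068, -0.042]), 0.0853)
```

View pics/w6.png

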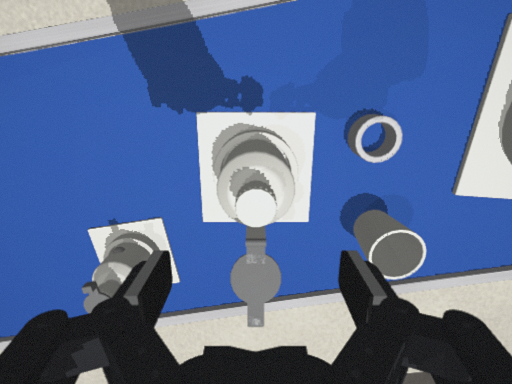

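View pics/s6.png

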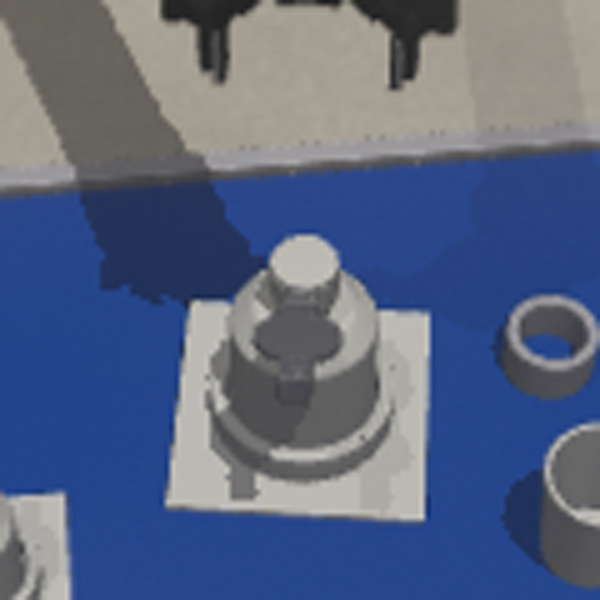

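The bottle is back square and the cap is clear. Bystanders are unmoved. The cover angle estimates scatter (2.72–2.9 rad) and there is time left, so I'll nudge the lip down with closed fingers. That also measures the angle.

```bash
python3 - <<'E'
from h import *
robot.grab(20)
robot.move_straight(list(W([.106,0,.225])),max_speed=.15)
robot.hold(.2)
r=robot.move_straight(list(W([.106,0,.169])),max_speed=.03,threshold=7)
p=get_state()["tcp_pos"];print(r,p.round(4),wr(),"theta if touching",np.pi-np.arcsin((p[2]-.157)/.073))
robot.move_straight(list(W([.106,0,.24])),max_speed=.15)
robot.move_straight(list(W([-.02,0,.28])),max_speed=.15)
robot.hold(.4)
shot("scene","s7",proj("scene",W([.03,0,.15])),60)
shot("wrist","w7")
print([(d["score"],np.round(d["point"],4)) for d in spotter.landmark_of("wrist","tab_lip")],wr())
E
```

```text
False [0.6219 0.1105 0.1689] (49.7667, array([ 1.71, -0.03,  1.33]), array([-0.077, -0.29 , -0.027]), 0.0002) theta if touching 2.9777012011792627
[(0.61, array([ 0.5965, -0.0794,  0.1226]))] (51.975, array([ 0.93,  0.46, -0.26]), array([-0.012, -0.016, -0.025]), 0.0002)
```

View pics/s7.png

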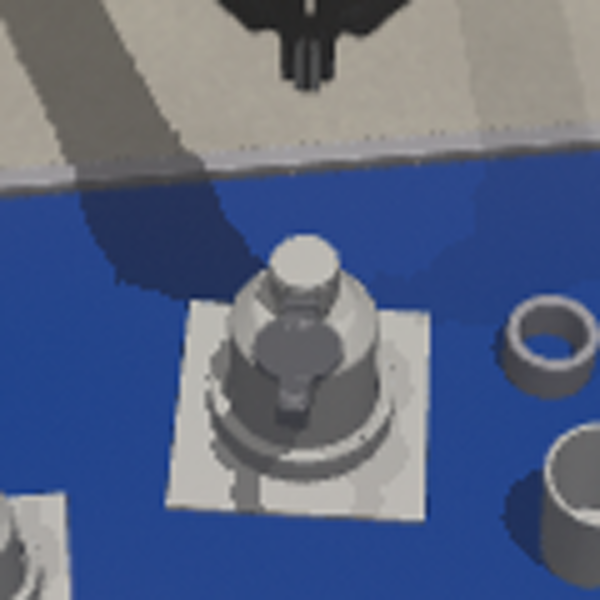

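The cover has dropped further: the disc centre moved from crop row 338 to 347, so it is now at about 2.97 rad. The cap and bottle are unchanged and the arm is clear.

```bash
python3 - <<'E'
from h import *
robot.finish_job(); print(wr())
E
```

```text
the job is handed in; nothing more can be done
the job is handed in; nothing more can be done
```

I folded the cover on the middle-sized bottle right back, unscrewed the cap to its stop, and handed the job in at about 52 s of the 72 s allowed. `finish_job()` gives no verdict, so the checks below are my own.

- **Cover:** I pinched the lip and carried it round the hinge. Readings of the folded angle then disagreed (2.72 to 2.9 rad, against the required 2.6), so I pressed the lip down with closed fingers. The last picture puts it at about 2.97 rad. In that final wrist picture the lip detector missed this cover's lip and found only the small bottle's.
- **Cap:** I turned it in two monitored strokes at 50 N grip, with a regrasp between them, for 1.56 + 0.65 = 2.21 rad in all. The torque fell from about 0.52 to 0.33 N m. It then rose to 0.457 N m with no further cap turn, which I took as the stop, since the total lies in the expected 1.6–2.4 rad.
- **Bottle:** The measured torque never passed 0.53 N m, about 0.35 rad of twist, against the 0.42 rad limit. I turned back until the torque was about 0.03 N m before letting go.
- **Bystanders:** The jar, beaker and sleeve read within 4 mm of where they started, before the last press on the lip. That press did not go near them.
- **Robot:** The arm stood clear of everything at hand-in.

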